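# Make up two spacer packs to their height gauges

### The arm

A 7-joint arm with a two-finger parallel gripper is mounted at the origin on the work surface. World frame = base frame: x ahead of the robot, y to its left, z up, the work surface at z = 0. Lengths are in m, angles in rad, forces in N, time in s.
With the tool pointing down it reaches from about 0.4 to 0.925 m from the base axis. Payload 5.6 kg.
Tool frame: the origin (TCP) lies midway between the tips of the shut fingers; the grasp point (between the pads) lies 19 mm behind it (env.grip_point_offset is the distance from the TCP to the grasp point, in m); z points along the fingers, y is the direction in which the jaws open and shut (so a half turn about z gives the same grasp; the last joint's range is limited). The gripper opens to 85 mm and grips with 20 to 120 N. Pads are 22 mm wide; open, the fingers measure 114 mm over their backs; the gripper's body (76 mm by 85 mm) begins 54 mm behind the grasp point. The pads swing forward as they close: fully open they stand 13 mm farther back than shut.
Start: joints at [-1.18, 0.468, -0.012, 1.603, 0.006, 1.071, -0.056], TCP at [0.273, 0.59, 0.231] pointing down, gripper open.
Joint ranges: [-2.53, 2.53], [-0.31, 2.02], [-1.57, 1.55], [0.28, 2.44], [-1.29, 4.43], [0.15, 1.84], [-2.92, 2.92]. Speed limits (rad/s): [2.57, 2.57, 3.14, 3.14, 3.14, 3.14, 3.14].

### API

Orientations are given as a unit quaternion [w, x, y, z].
In Python, from station import env gives the robot as it stands. The module is installed in compiled form; this text tells all that it offers.
- The arm moves only by the tool drive_tool, never from a script. Its argument "series" is a list of rows, each a list of 2 entries, a list of its own where there are three numbers: the shift along the tool's x, y, z in mm, then the turn about the tool's z in rad. In form: [[[x, y, z], yaw], ...]. A call has exactly 8 rows; each row shifts and turns the commanded pose from where the row before left it, along the tool's axes as they then stand; what a row does not reach is not made up. A row lasts 1/10 s, in which the tool goes at most 50 mm and 8.59 degrees, less where a joint would pass 70% of its speed; a pose out of reach is approached as far as the arm can. A call is refused whole if a number of a shift passes 50 or a number of a turn 0.15, either way. A call with a gripper value outside its range is refused whole. "jaw" is the finger opening in mm, from 0 to 85.4, set as the call begins (left out, the last holds). The fingers move at their own pace and stop on an object; "squeeze" is the grip in N (left out, the last holds). Time passes only in rows, so rows that do not move let the fingers close, or fill a call up. It gives the time, the measured TCP pose, the force and the opening at its end, in the units of the state.
- env.state(): the state, without advancing time (a new reading comes with each control period).
- env.get_image(name): name is "scene" or "side" or "wrist"; returns a dict with "color" (480x640x3 uint8, blue, green, red), "fx", "fy", "cx", "cy" (pixels), "distortion" ([k1, k2, p1, p2, k3] as OpenCV has them; the pictures are not rectified), "cam_to_world" (4x4, takes a point from camera to world coordinates). Camera axes: x right, y down, z forward; pixel columns grow to the right and rows downward; lengths in m; the calibration is good to about 2 mm. A picture is of the moment at which its call begins. There is no depth.
- env.sign_off(): hands the job in, once; it reports no verdict.
Trained networks look in a picture, given as the dict that the camera call returned (one of the last four; its "shot" number tells which), for a name from the list of things; names that differ only in an ending like _2 or _b are one class to them, and where a whole thing is asked for, a point or a joint stands for the part that bears it (a point fixed in the world has none). Each returns a list of dicts, best first, with "confidence" (0 to 1); they miss things now and then, are a little off and sometimes report something else, mostly with a low value. They report only what shows in the picture. A call takes as long as a camera call. They do not tell look-alikes from the thing itself.
- env.trace(picture, name): "pixels" (480x640 bool, what is visible of it) and "uv" ([column, row] in pixels, amid what is visible of it).
The state is a dict: "clock": time; "joint_positions": joint angles; "qvel": joint speeds; "joint_efforts": joint torques, N m; "ee_pos": TCP position; "tcp_rot": TCP orientation; "force": force on the tool from outside, world axes, zero at the start; "wrist_torque": the same for the moment, N m; "width": opening from 0.0 (shut) to 1.0 (fully open).
Only numpy, scipy, OpenCV 4.12 (cv2) and the standard library are available. Lean on these libraries where they do the work, as an engineer would, in place of code of your own. Each camera call takes 0.05 s, during which the arm holds its last target. There are 200 camera calls.

### The job

Make up two spacer packs from the yellow printed parts, one on the foot of each gauge stand: stack square plates in the middle of the foot, edges in line with the foot's, and finish each pack with one round disc in the middle on top, so that the top of the disc is level with that stand's pointer. Use up all three square plates and both discs, and leave the toothed wheel, the ring and the bar where they lie.

Things in the scene. Friction and masses are not known exactly. Their poses are not given: they have to be found in the camera images.
- square_a: one of three identical loose yellow printed square plates, 50 x 50 mm, 14 mm thick, flat, with four small dark blind holes on top; 30 to 60 g. Origin: centre of the underside, z up, x and y along its edges.
- square_b: one of three identical loose yellow printed square plates, 50 x 50 mm, 14 mm thick, flat, with four small dark blind holes on top; 30 to 60 g. Origin: centre of the underside, z up, x and y along its edges.
- square_c: one of three identical loose yellow printed square plates, 50 x 50 mm, 14 mm thick, flat, with four small dark blind holes on top; 30 to 60 g. Origin: centre of the underside, z up, x and y along its edges.
- disc_a: one of two identical loose yellow printed round discs, solid, 46 mm in diameter, 14 mm thick, with one small dark dot in the middle of the top; 20 to 41 g. Origin: centre of the underside, z up.
- disc_b: one of two identical loose yellow printed round discs, solid, 46 mm in diameter, 14 mm thick, with one small dark dot in the middle of the top; 20 to 41 g. Origin: centre of the underside, z up.
- gauge_tall: taller of two fixed gauge stands: aluminium foot 70 x 70 mm, 8 mm thick; round dark post 66 mm high, 18 mm thick, 64 mm from the foot's centre along +x. A white-tipped pointer, 6 mm wide, 4 mm thick, reaches from it to 37 mm from the centre, mid-height 50 mm above the bench (42 mm above the foot). Origin: centre of foot's underside, z up, x to the post, along the foot's edges.
- gauge_low: lower of two fixed gauge stands: aluminium foot 70 x 70 mm, 8 mm thick; flat dark post 44 mm high, 8 x 30 mm, 64 mm from the foot's centre along +x. A white-tipped pointer, 6 mm wide, 4 mm thick, reaches from it to 37 mm from the centre, mid-height 36 mm above the bench (28 mm above the foot). Origin: centre of foot's underside, z up, x to the post, along the foot's edges.
- gear: bystander, not part of the job: a loose yellow toothed wheel, 64 mm over its 12 teeth, 14 mm thick with a 20 mm hub standing 4 mm higher. Origin: centre of the underside.
- ring: bystander, not part of the job: a loose yellow ring, 58 mm outside, 34 mm open hole, 14 mm high. Origin: centre of the underside.
- bar: bystander, not part of the job: a loose yellow bar 100 x 20 x 14 mm. Origin: centre of the underside, x along its length.
Things that resemble listed ones, but are neither listed nor needed, are in the scene too. Leave any blue or purple look-alike of the square_a alone.

How it is judged:
At the end, for the whole second after the job is handed in: Taller stand: two squares with a disc on top; lower stand: one square with a disc on top, so each disc is level with the pointer (pieces within 4 mm of their height), flat, centres within 12 mm of the foot's, square edges within 0.25 rad of the foot's; all at rest (((horizontal distance between square_a and gauge_tall below 0.012 m and z of square_a in the frame of gauge_tall between 0.004 and 0.012 m and (angle between the x axis of square_a and the x axis of gauge_tall, either way round below 0.25 rad or angle between the x axis of square_a and the y axis of gauge_tall, either way round below 0.25 rad)) or (horizontal distance between square_b and gauge_tall below 0.012 m and z of square_b in the frame of gauge_tall between 0.004 and 0.012 m and (angle between the x axis of square_b and the x axis of gauge_tall, either way round below 0.25 rad or angle between the x axis of square_b and the y axis of gauge_tall, either way round below 0.25 rad)) or (horizontal distance between square_c and gauge_tall below 0.012 m and z of square_c in the frame of gauge_tall between 0.004 and 0.012 m and (angle between the x axis of square_c and the x axis of gauge_tall, either way round below 0.25 rad or angle between the x axis of square_c and the y axis of gauge_tall, either way round below 0.25 rad))) and ((horizontal distance between square_a and gauge_tall below 0.012 m and z of square_a in the frame of gauge_tall between 0.018 and 0.026 m and (angle between the x axis of square_a and the x axis of gauge_tall, either way round below 0.25 rad or angle between the x axis of square_a and the y axis of gauge_tall, either way round below 0.25 rad)) or (horizontal distance between square_b and gauge_tall below 0.012 m and z of square_b in the frame of gauge_tall between 0.018 and 0.026 m and (angle between the x axis of square_b and the x axis of gauge_tall, either way round below 0.25 rad or angle between the x axis of square_b and the y axis of gauge_tall, either way round below 0.25 rad)) or (horizontal distance between square_c and gauge_tall below 0.012 m and z of square_c in the frame of gauge_tall between 0.018 and 0.026 m and (angle between the x axis of square_c and the x axis of gauge_tall, either way round below 0.25 rad or angle between the x axis of square_c and the y axis of gauge_tall, either way round below 0.25 rad))) and ((horizontal distance between disc_a and gauge_tall below 0.012 m and z of disc_a in the frame of gauge_tall between 0.032 and 0.04 m) or (horizontal distance between disc_b and gauge_tall below 0.012 m and z of disc_b in the frame of gauge_tall between 0.032 and 0.04 m)) and ((horizontal distance between square_a and gauge_low below 0.012 m and z of square_a in the frame of gauge_low between 0.004 and 0.012 m and (angle between the x axis of square_a and the x axis of gauge_low, either way round below 0.25 rad or angle between the x axis of square_a and the y axis of gauge_low, either way round below 0.25 rad)) or (horizontal distance between square_b and gauge_low below 0.012 m and z of square_b in the frame of gauge_low between 0.004 and 0.012 m and (angle between the x axis of square_b and the x axis of gauge_low, either way round below 0.25 rad or angle between the x axis of square_b and the y axis of gauge_low, either way round below 0.25 rad)) or (horizontal distance between square_c and gauge_low below 0.012 m and z of square_c in the frame of gauge_low between 0.004 and 0.012 m and (angle between the x axis of square_c and the x axis of gauge_low, either way round below 0.25 rad or angle between the x axis of square_c and the y axis of gauge_low, either way round below 0.25 rad))) and ((horizontal distance between disc_a and gauge_low below 0.012 m and z of disc_a in the frame of gauge_low between 0.018 and 0.026 m) or (horizontal distance between disc_b and gauge_low below 0.012 m and z of disc_b in the frame of gauge_low between 0.018 and 0.026 m)) and angle between each of square_a, square_b, square_c, disc_a, disc_b's own z axis and vertical below 0.12 rad and linear speed of each of square_a, square_b, square_c, disc_a, disc_b below 0.02 m/s and angular speed of each of square_a, square_b, square_c, disc_a, disc_b below 0.2 rad/s); the robot touches nothing.
It fails at once if the yellow toothed wheel is shifted by more than 30 mm (distance of gear from where it was at the start of the episode above 0.03 m).
It fails at once if the yellow ring is shifted by more than 30 mm (distance of ring from where it was at the start of the episode above 0.03 m).
It fails at once if the yellow bar is shifted by more than 30 mm (distance of bar from where it was at the start of the episode above 0.03 m).
It also fails if it takes over 128 s, if anything falls off the work surface, if the arm or the gripper's body presses on something with over 40 N, if the wrist force passes 120 N, or if a joint passes its speed limit or range.

## Working session

There is one attempt and no reset: what is moved stays moved. The work goes in short steps, Python scripts to look and compute and a tool call to move; the robot and the scene stay as the last step left them, time stands still between calls to the robot, and variables do not carry over. Pictures are saved under pics/ and viewed, about 12 in all and at most 16, crops included, and the job is handed in when it is done.

Besides the shell and the picture viewer there is one more tool, called after "Emit:" as name([rows], argument=value, ...), one row to a line, values as JSON. drive_tool: Moves the arm, as the interface text tells. Its arguments: {"type":"object","properties":{"series":{"type":"array","items":{"type":"array"}},"jaw":{"type":"number"},"squeeze":{"type":"number"}},"required":["series"]}

```bash
mkdir -p pics; cat > h.py <<'E'
import numpy as np, cv2
from station import env
def ray(p,uv):
    K=np.array([[p["fx"],0,p["cx"]],[0,p["fy"],p["cy"]],[0,0,1.]])
    u=cv2.undistortPoints(np.array(uv,float).reshape(-1,1,2),K,np.array(p["distortion"],float)).reshape(-1,2)
    T=np.array(p["cam_to_world"]); d=np.c_[u,np.ones(len(u))]@T[:3,:3].T
    return T[:3,3],d
def toz(p,uv,z):
    o,d=ray(p,uv); return (o+d*((z-o[2])/d[:,2])[:,None])[:,:2]
def proj(p,X):
    K=np.array([[p["fx"],0,p["cx"]],[0,p["fy"],p["cy"]],[0,0,1.]])
    T=np.linalg.inv(np.array(p["cam_to_world"]))
    return cv2.projectPoints(np.array(X,float).reshape(-1,1,3),cv2.Rodrigues(T[:3,:3])[0],T[:3,3],K,np.array(p["distortion"],float))[0].reshape(-1,2)
E
python3 - <<'E'
from h import *
s=env.state(); print({k:np.round(v,3) for k,v in s.items()}, env.grip_point_offset)
for c in ["scene","side","wrist"]:
    p=env.get_image(c); cv2.imwrite(f"pics/{c}0.png",p["color"]); print(c,np.round(p["cam_to_world"],3).tolist())
    if c=="wrist": continue
    for n in ["square_a","disc_a","gauge_tall","gauge_low","gear","ring","bar"]:
        for r in env.trace(p,n):
            print(n,round(r["confidence"],2),np.round(r["uv"]),r["pixels"].sum(),toz(p,[r["uv"]],.014).round(3))
E
```

```text
{'clock': np.float64(0.0), 'joint_positions': array([-1.18 ,  0.468, -0.012,  1.604,  0.006,  1.071, -0.056]), 'qvel': array([-0.001, -0.   ,  0.   , -0.001,  0.001, -0.001, -0.001]), 'joint_efforts': array([-1.0000e-03, -5.3239e+01,  2.1000e-02, -2.5130e+01,  1.1000e-02,
        8.0000e-03, -0.0000e+00]), 'ee_pos': array([0.273, 0.589, 0.23 ]), 'tcp_rot': array([-0.   ,  0.215,  0.977, -0.001]), 'force': array([-1.019,  0.232,  0.367]), 'wrist_torque': array([ 0.001, -0.028,  0.021]), 'width': np.float64(1.0)} 0.0187
scene [[-0.505, 0.64, -0.58, 1.02], [0.863, 0.385, -0.326, 0.251], [0.015, -0.665, -0.746, 0.683], [0.0, 0.0, 0.0, 1.0]]
square_a 0.96 [405. 223.] 542 [[0.367 0.096]]
square_a 0.93 [334. 358.] 1050 [[0.701 0.115]]
square_a 0.85 [324. 268.] 730 [[0.551 0.013]]
square_a 0.82 [410. 260.] 670 [[0.452 0.141]]
square_a 0.73 [241. 236.] 613 [[ 0.567 -0.165]]
square_a 0.71 [332. 190.] 484 [[ 0.357 -0.079]]
disc_a 0.9 [220. 284.] 513 [[ 0.68  -0.129]]
disc_a 0.62 [388. 304.] 575 [[0.564 0.147]]
gauge_tall 0.72 [181. 194.] 1085 [[ 0.534 -0.345]]
gauge_low 0.68 [512. 322.] 1984 [[
[... 367 characters left out ...]
 [236. 252.] 386 [[0.351 0.09 ]]
square_a 0.73 [360. 296.] 431 [[ 0.547 -0.174]]
square_a 0.68 [296. 261.] 404 [[ 0.467 -0.006]]
square_a 0.59 [354. 206.] 277 [[0.701 0.11 ]]
square_a 0.58 [263. 301.] 482 [[ 0.347 -0.084]]
disc_a 0.79 [304. 217.] 172 [[0.559 0.133]]
gauge_tall 0.67 [395. 359.] 1348 [[ 0.521 -0.352]]
gauge_low 0.9 [246. 188.] 601 [[0.47  0.317]]
gauge_low 0.26 [306. 216.] 205 [[0.566 0.131]]
gear 0.96 [294. 262.] 453 [[ 0.462 -0.008]]
ring 0.86 [367. 230.] 316 [[0.68  0.009]]
ring 0.25 [320. 246.] 358 [[0.543 0.013]]
bar 0.62 [326. 170.] 246 [[0.714 0.289]]
wrist [[0.42, 0.859, 0.293, 0.197], [0.907, -0.398, -0.134, 0.625], [0.001, 0.322, -0.947, 0.374], [0.0, 0.0, 0.0, 1.0]]
```

View pics/scene0.png

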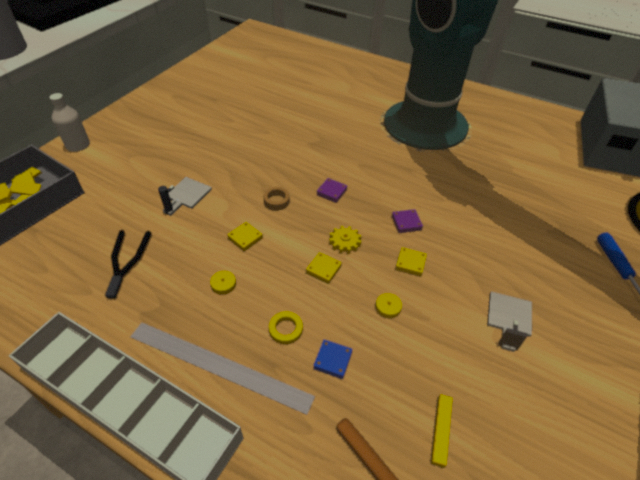

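```bash
python3 - <<'E'
from h import *
a=cv2.imread("pics/side0.png")[130:430,180:480]
cv2.imwrite("pics/side0c.png",cv2.resize(a,(600,600),interpolation=cv2.INTER_CUBIC))
E
```

```text
(no output)
```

View pics/side0c.png

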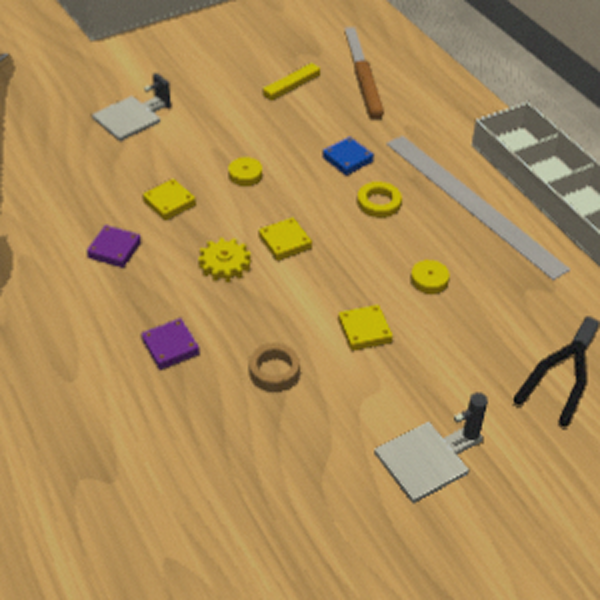

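The yellow squares are at scene pixels (410,260), (324,268) and (241,236), and the discs at (388,304) and (220,284). Possible mix-ups are purple squares (332,190) and (405,223), the blue square (334,358), the gear (344,239), and the yellow and brown rings (285,327) and (276,198). The tall gauge is at (185,195) and the low gauge at (512,318). Next I fit the poses by silhouette.

```bash
cat >> h.py <<'E'
from scipy.optimize import minimize
def box(cx,cy,sx,sy,z0,z1): return [[cx+a*sx/2,cy+b*sy/2,z] for a in(-1,1) for b in(-1,1) for z in(z0,z1)]
def cyl(cx,cy,r,z0,z1): return [[cx+r*np.cos(t),cy+r*np.sin(t),z] for t in np.linspace(0,6.283,32) for z in(z0,z1)]
PARTS={"square_a":[box(0,0,.05,.05,0,.014)],"disc_a":[cyl(0,0,.023,0,.014)],
"gauge_tall":[box(0,0,.07,.07,0,.008),cyl(.064,0,.009,0,.066),box(.048,0,.022,.006,.048,.052)],
"gauge_low":[box(0,0,.07,.07,0,.008),box(.064,0,.008,.03,0,.044),box(.0485,0,.023,.006,.034,.038)]}
S=8
def render(p,name,q,off,z=0):
    m=np.zeros((480,640),np.uint8); m=np.zeros((off[3]*4,off[2]*4),np.uint8)
    c,s=np.cos(q[2]),np.sin(q[2])
    for P in PARTS[name]:
        P=np.array(P); W=np.c_[q[0]+c*P[:,0]-s*P[:,1],q[1]+s*P[:,0]+c*P[:,1],P[:,2]+z]
        uv=(proj(p,W)-off[:2]+.5)*4-.5
        h=cv2.convexHull((uv*16).round().astype(np.int32)); cv2.fillConvexPoly(m,h,255,shift=4)
    return cv2.resize(m,(off[2],off[3]),interpolation=cv2.INTER_AREA)/255.
def fit(views,name,q0,z=0):
    "views: list of (picture, mask)"
    V=[]
    for p,m in views:
        x,y,w,h=cv2.boundingRect(m.astype(np.uint8)); off=(max(x-25,0),max(y-25,0),w+50,h+50)
        V.append((p,m[off[1]:off[1]+off[3],off[0]:off[0]+off[2]].astype(float),off))
    def cost(q):
        e=0
        for p,m,off in V:
            r=render(p,name,q,(off[0],off[1],m.shape[1],m.shape[0]),z); e+=1-np.minimum(r,m).sum()/np.maximum(r,m).sum()
        return e/len(V)
    best=None
    yaws=[q0[2]] if len(q0)>2 else (np.arange(4)*np.pi/8 if "square" in name else [0] if "disc" in name else np.arange(8)*np.pi/4)
    for yw in yaws:
        x0=np.array([q0[0],q0[1],yw]); sim=np.array([x0,x0+[.012,0,0],x0+[0,.012,0],x0+[0,0,.3]])
        r=minimize(cost,x0,method="Nelder-Mead",options=dict(initial_simplex=sim,xatol=2e-4,fatol=1e-4,maxiter=200))
        if best is None or r.fun<best.fun: best=r
    return best.x,best.fun
def yellow(p,uv,tol=3):
    "yellow blob nearest pixel uv"
    h=cv2.cvtColor(p["color"],cv2.COLOR_BGR2HSV); m=cv2.inRange(h,(24,190,60),(34,255,255))
    m=cv2.morphologyEx(m,cv2.MORPH_CLOSE,np.ones((5,5)))
    n,l,st,c=cv2.connectedComponentsWithStats(m)
    i=1+min((k for k in range(n-1) if st[k+1,4]>60),key=lambda k:np.hypot(*(c[k+1]-uv)))
    return l==i
E
cat > m1.py <<'E'
from h import *
A=env.get_image("scene");B=env.get_image("side")
for n,k,g in [("sqA","square_a",(.445,.137)),("sqB","square_a",(.547,.013)),("sqC","square_a",(.557,-.17)),("dA","disc_a",(.56,.14)),("dB","disc_a",(.68,-.13))]:
    v=[(p,yellow(p,proj(p,[[*g,.007]])[0])) for p in (A,B)]
    print(n,[int(m.sum()) for _,m in v],*[(lambda r:(r[0].round(4),round(r[1],3)))(fit(w,k,g)) for w in (v,v[:1],v[1:])])
for k in ("gauge_tall","gauge_low"):
    v=[(p,env.trace(p,k)[0]["pixels"]) for p in (A,B)]
    g={"gauge_tall":(.53,-.33),"gauge_low":(.48,.30)}[k]
    for w in (v,v[:1],v[1:]): q,f=fit(w,k,g);print(k,q.round(4),round(f,3))
    q,f=fit(v,k,g)
    c,s=np.cos(q[2]),np.sin(q[2])
    for j,(p,m) in enumerate(v):
        im=p["color"]; 
        for P in PARTS[k]:
            P=np.array(P);uv=proj(p,np.c_[q[0]+c*P[:,0]-s*P[:,1],q[1]+s*P[:,0]+c*P[:,1],P[:,2]])
            im=p["color"]; 
            if P is not None: globals().setdefault("L",[]).append((j,k,uv))
tiles=[]
for k in ("gauge_tall","gauge_low"):
    for j,p in enumerate((A,B)):
        pts=[u for jj,kk,u in L if jj==j and kk==k]; c=np.vstack(pts).mean(0).astype(int)
        x,y=c-35; t=cv2.resize(p["color"][y:y+70,x:x+70],(300,300),interpolation=cv2.INTER_CUBIC)
        for u in pts: cv2.polylines(t,[cv2.convexHull(((u-[x,y]+.5)*300/70).astype(np.int32))],1,(0,0,255),1)
        tiles.append(t)
cv2.imwrite("pics/g0.png",np.vstack([np.hstack(tiles[:2]),np.hstack(tiles[2:])]))
E
python3 m1.py
```

```text
sqA [575, 318] (array([0.4485, 0.1431, 0.1832]), np.float64(0.147)) (array([0.4423, 0.1419, 0.1818]), np.float64(0.164)) (array([0.4496, 0.1433, 0.1309]), np.float64(0.114))
sqB [616, 338] (array([0.5463, 0.0071, 1.5549]), np.float64(0.158)) (array([0.5423, 0.0065, 0.0137]), np.float64(0.163)) (array([0.5474, 0.009 , 1.517 ]), np.float64(0.14))
sqC [542, 417] (array([ 0.5575, -0.1641, -0.2726]), np.float64(0.157)) (array([ 0.5544, -0.1649,  1.2908]), np.float64(0.17)) (array([ 0.5585, -0.1633, -0.2941]), np.float64(0.13))
dA [481, 191] (array([ 0.561 ,  0.1472, -0.0314]), np.float64(0.165)) (array([0.5568, 0.1457, 0.1059]), np.float64(0.174)) (array([ 0.5617,  0.1472, -0.0687]), np.float64(0.142))
dB [450, 253] (array([ 0.6696, -0.1318,  0.4829]), np.float64(0.153)) (array([ 0.6667, -0.1338,  0.2133]), np.float64(0.166)) (array([ 0.6711, -0.1306,  0.4951]), np.float64(0.121))
gauge_tall [ 0.5148 -0.3446  6.3326] 0.104
gauge_tall [ 0.5147 -0.3448  6.346 ] 0.093
gauge_tall [ 0.5149 -0.3442  0.0312] 0.108
gauge_low [0.4663 0.3339 0.207 ] 0.118
gauge_low [0.4664 0.3339 0.2015] 0.059
gauge_low [0.4667 0.3367 0.2051] 0.159
```

View pics/g0.png

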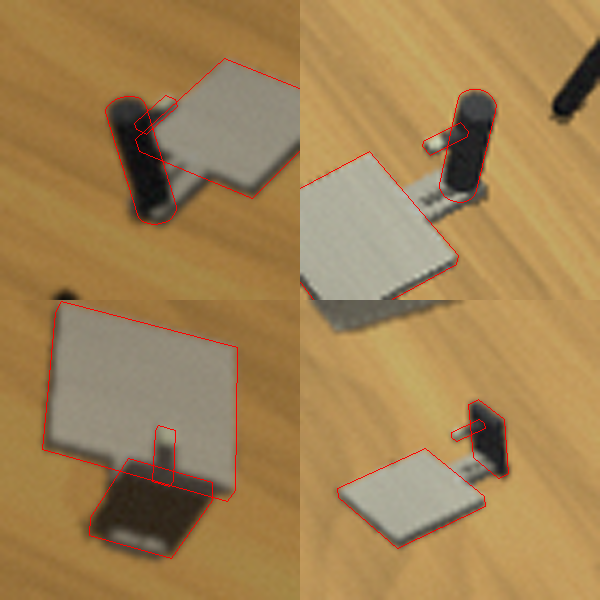

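```bash
cat > plan.py <<'E'
import sys
from h import *
from scipy.spatial.transform import Rotation as R
def plan(x,y,z,psi):
    "shift [mm] in tool axes AFTER the turn, and the turn"
    s=env.state(); w,a,b,c=s["tcp_rot"]; M=R.from_quat([a,b,c,w])
    Y=M.as_matrix()[:,1]; p0=np.degrees(np.arctan2(Y[1],Y[0])); d=(psi-p0+180)%360-180
    t=-np.radians(d); d0=M.inv().apply(np.array([x,y,z])-s["ee_pos"])*1e3
    M2=M*R.from_rotvec([0,0,t]); d1=M2.inv().apply(np.array([x,y,z])-s["ee_pos"])*1e3
    print("t",round(float(s["clock"]),2),"pos",(s["ee_pos"]*1e3).round(1),"psi",p0.round(1),"tilt",np.degrees(np.arccos(-M.as_matrix()[2,2])).round(2),"F",s["force"].round(1),"w",round(float(s["width"])*85.4,1),"q",s["joint_positions"].round(2))
    print("shift_before_turn",d0.round(1),"turn",round(t,3),"shift_after_turn",d1.round(1))
if __name__=="__main__": plan(*map(float,sys.argv[1:5]))
E
python3 - <<'E'
from h import *
from plan import plan
A=env.get_image("scene");B=env.get_image("side")
for n,k,g in [("sqA","square_a",(.445,.142,.17)),("sqB","square_a",(.547,.008,0)),("sqC","square_a",(.557,-.165,-.28)),("dA","disc_a",(.56,.147,0)),("dB","disc_a",(.67,-.132,0))]:
    v=[]
    for p in (A,B):
        u=proj(p,[[*g[:2],.007]])[0]
        T=[r for r in env.trace(p,k) if np.hypot(*(r["uv"]-u))<12]
        if T: v.append((p,T[0]["pixels"]))
    for w in [v]+[[x] for x in v]: q,f=fit(w,k,g); print(n,q.round(4),round(f,3))
plan(.5575,-.164,.2,74)
E
```

```text
sqA [0.448  0.1438 0.1982] 0.097
sqA [0.4463 0.1437 0.1845] 0.08
sqA [0.4487 0.1429 0.1933] 0.1
sqB [ 0.5471  0.0082 -0.0118] 0.068
sqB [0.5476 0.0071 0.0075] 0.059
sqB [ 0.5469  0.0087 -0.0255] 0.055
sqC [ 0.5575 -0.1639 -0.2394] 0.08
sqC [ 0.5569 -0.1646 -0.2336] 0.083
sqC [ 0.5576 -0.1627 -0.2286] 0.068
dA [0.5602 0.1472 0.1484] 0.129
dA [0.5598 0.1467 0.1368] 0.058
dA [0.5617 0.1501 0.1443] 0.186
dB [ 0.6693 -0.1312  0.18  ] 0.072
dB [ 0.6687 -0.1317  0.2459] 0.056
dB [ 0.67   -0.1301  0.1713] 0.07
t 1.75 pos [273.3 589.8 231.3] psi 65.1 tilt 0.01 F [0.1 0.8 0.5] w 85.5 q [-1.18  0.47 -0.01  1.6   0.01  1.07 -0.06]
shift_before_turn [-574.8 -564.5   31.3] turn -0.155 shift_after_turn [-481.  -646.3   31.3]
```

Estimates agree across views. I'll do the low stand first: sqA at (0.448,0.1437), jaws at 101°.

```bash
python3 plan.py .448 .1437 .13 101
```

```text
t 1.75 pos [273.3 589.8 231.3] psi 65.1 tilt 0.01 F [0.1 0.8 0.5] w 85.5 q [-1.18  0.47 -0.01  1.6   0.01  1.07 -0.06]
shift_before_turn [-346.1 -331.3  101.3] turn -0.626 shift_after_turn [ -86.4 -471.3  101.3]
```

Emit:
drive_tool([
  [[-29, -28, 0], 0],
  [[-29, -28, 0], 0],
  [[-29, -28, 0], 0],
  [[-29, -28, 0], 0],
  [[-29, -28, 0], 0],
  [[-29, -28, 0], 0],
  [[-29, -28, 0], 0],
  [[-29, -28, 0], 0],
], jaw=66, squeeze=30)

```text
clock: 2.55
ee_pos: [0.39, 0.2875, 0.2316]
tcp_rot: [0.0, 0.215, 0.977, 0.0]
force: [0.6, 0.9, 0.3]
width: 0.771
```

Emit:
drive_tool([
  [[-29, -27, 0], 0],
  [[-29, -27, 0], 0],
  [[-29, -27, 0], 0],
  [[-27, -26, 0], 0],
  [[0, 0, 20], -0.15],
  [[0, 0, 20], -0.15],
  [[0, 0, 20], -0.15],
  [[0, 0, 20], -0.15],
])

```text
clock: 3.35
ee_pos: [0.4482, 0.144, 0.1508]
tcp_rot: [0.0, -0.086, 0.996, 0.0]
force: [0.2, 0.3, -0.4]
width: 0.775
```

```bash
python3 plan.py .448 .1437 .0 101; python3 - <<'E'
from h import *
p=env.get_image("wrist"); im=p["color"].copy()
for n in ["square_a","disc_a"]:
    for r in env.trace(p,n):
        print(n,round(r["confidence"],2),np.round(r["uv"]),r["pixels"].sum(),toz(p,[r["uv"]],.014).round(3))
r=[r for r in env.trace(p,"square_a")]
r.sort(key=lambda r:np.hypot(*(toz(p,[r["uv"]],.01)[0]-[.448,.1437])))
print(fit([(p,r[0]["pixels"])],"square_a",(.448,.1437,.19)))
cv2.imwrite("pics/w1.png",im)
E
```

```text
t 3.35 pos [448.2 144.  150.8] psi 99.9 tilt 0.05 F [ 0.2  0.3 -0.4] w 66.2 q [-0.49  0.28  0.12  2.11 -0.05  0.76  1.41]
shift_before_turn [  0.4  -0.3 150.8] turn -0.02 shift_after_turn [  0.4  -0.3 150.8]
square_a 0.93 [18. 30.] 2116 [[ 0.357 -0.059]]
square_a 0.88 [236. 458.] 479 [[0.668 0.113]]
square_a 0.81 [118. 314.] 4611 [[0.544 0.011]]
square_a 0.6 [313. 218.] 5287 [[0.446 0.142]]
square_a 0.57 [266.  61.] 6941 [[0.352 0.097]]
square_a 0.51 [125. 207.] 6293 [[0.46  0.014]]
disc_a 0.76 [294. 357.] 2658 [[0.558 0.146]]
(array([0.44858681, 0.14369884, 0.19862285]), np.float64(0.03492960892095165))
```

View pics/w1.png

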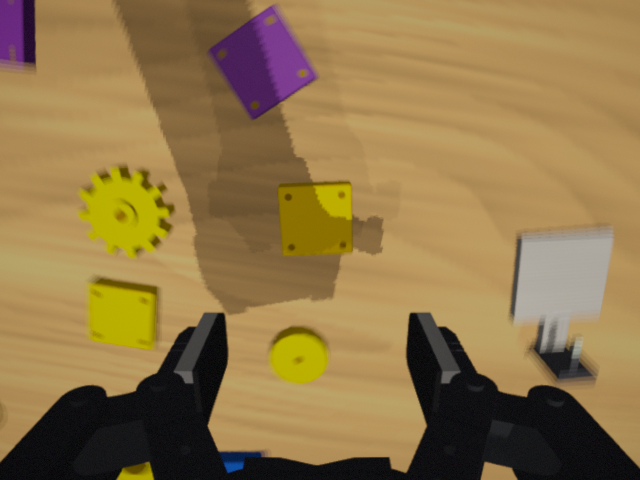

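The wrist crop confirms the yellow four-hole plate at (315,218), with purple ones at (262,60) and (15,35). The fit matches within 1 mm. Descending.

Emit:
drive_tool([
  [[0, 0, 30], -0.025],
  [[0.5, -0.3, 35], 0],
  [[0, 0, 35], 0],
  [[0, 0, 25], 0],
  [[0, 0, 15], 0],
  [[0, 0, 4], 0],
  [[0, 0, 3], 0],
  [[0, 0, 0], 0],
])

```text
clock: 4.35
ee_pos: [0.4485, 0.144, 0.0052]
tcp_rot: [0.001, -0.095, 0.995, 0.0]
force: [0.3, 0.4, -0.5]
width: 0.773
```

Emit:
drive_tool([
  [[0, 0, 2], 0],
  [[0, 0, 1], 0],
  [[0, 0, 1], 0],
  [[0, 0, 1], 0],
  [[0, 0, 0], 0],
  [[0, 0, 0], 0],
  [[0, 0, 0], 0],
  [[0, 0, 0], 0],
])

```text
clock: 5.15
ee_pos: [0.4476, 0.1436, -0.0007]
tcp_rot: [0.0, -0.095, 0.995, -0.0]
force: [-0.6, -0.6, -0.6]
width: 0.773
```

Emit:
drive_tool([
  [[0, 0, 0], 0],
  [[0, 0, 0], 0],
  [[0, 0, 0], 0],
  [[0, 0, 0], 0],
  [[0, 0, 0], 0],
  [[0, 0, 0], 0],
  [[0, 0, 0], 0],
  [[0, 0, 0], 0],
], jaw=40, squeeze=30)

```text
clock: 5.95
ee_pos: [0.4477, 0.1436, -0.0005]
tcp_rot: [0.0, -0.095, 0.995, 0.0]
force: [-1.3, -0.8, 5.7]
width: 0.575
```

```bash
python3 plan.py .4664 .3339 .06 101.7
```

```text
t 5.95 pos [447.7 143.6  -0.5] psi 100.9 tilt 0.01 F [-1.3 -0.8  5.7] w 49.1 q [-0.45  0.57  0.08  2.17 -0.1   0.41  1.48]
shift_before_turn [-54.5 183.3 -60.5] turn -0.013 shift_after_turn [-56.9 182.5 -60.5]
```

Emit:
drive_tool([
  [[0, 0, -10], -0.013],
  [[0, 0, -25], 0],
  [[0, 0, -26], 0],
  [[-11, 36, 0], 0],
  [[-11, 36, 0], 0],
  [[-11, 36, 0], 0],
  [[-12, 37, 0], 0],
  [[-12, 37, 0], 0],
])

```text
clock: 6.75
ee_pos: [0.4665, 0.3349, 0.0608]
tcp_rot: [0.0, -0.102, 0.995, 0.0]
force: [0.7, 0.4, -1.1]
width: 0.578
```

Emit:
drive_tool([
  [[0, 0, 0], 0],
  [[0, 0, 0], 0],
  [[0, 0, 0], 0],
  [[0, 0, 0], 0],
  [[0, 0, 0], 0],
  [[0, 0, 0], 0],
  [[0, 0, 0], 0],
  [[0, 0, 0], 0],
])

```text
clock: 7.55
ee_pos: [0.4666, 0.3332, 0.0603]
tcp_rot: [0.0, -0.102, 0.995, 0.0]
force: [-0.2, 0.1, -0.9]
width: 0.578
```

```bash
python3 plan.py .4664 .3339 .009 101.7; python3 - <<'E'
from h import *
p=env.get_image("wrist"); cv2.imwrite("pics/w2.png",p["color"])
for n,g in (("gauge_low",(.4664,.3339,.205)),):
    r=env.trace(p,n)[0]; print(r["confidence"]); print(fit([(p,r["pixels"])],n,g))
A=env.get_image("scene");B=env.get_image("side")
r=[env.trace(q,"gauge_low") for q in(A,B)]
v=[]
for q in (A,B):
    print(proj(q,[[.4664,.3339,.06]]))
    for r in env.trace(q,"square_a"): 
        if np.hypot(*(r["uv"]-proj(q,[[.4664,.3339,.065]])[0]))<15: v.append((q,r["pixels"]));print("held seen",fit([v[-1]],"square_a",(.4664,.3339,.205),.06))
E
```

```text
t 7.55 pos [466.6 333.2  60.3] psi 101.7 tilt 0.0 F [-0.2  0.1 -0.9] w 49.4 q [-0.75  0.57  0.1   1.91 -0.08  0.67  1.17]
shift_before_turn [ 0.1  0.7 51.3] turn -0.0 shift_after_turn [ 0.1  0.7 51.3]
0.68
(array([0.46588699, 0.33462771, 0.21826583]), np.float64(0.4832670452200546))
[[520.87360667 294.89237658]]
held seen (array([0.46675497, 0.33375601, 0.16682506]), np.float64(0.14196548493775318))
[[240.7100458  172.36319201]]
held seen (array([0.46600472, 0.33291493, 0.40323075]), np.float64(0.43464532706098913))
```

View pics/w2.png

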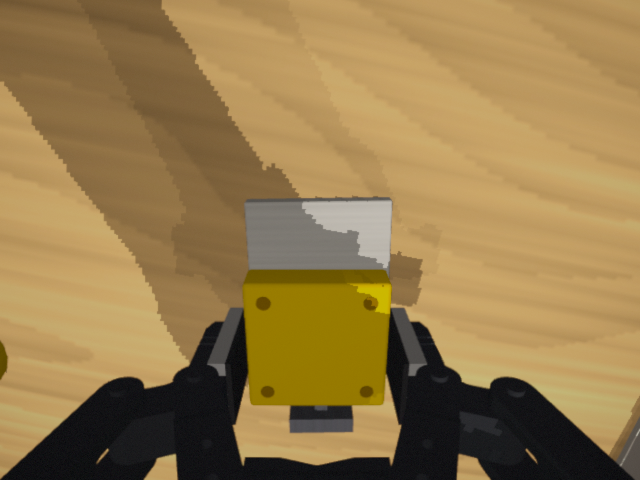

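The plate is held flat and in line with the foot. Lowering it.

Emit:
drive_tool([
  [[0, 0.7, 20], 0],
  [[0, 0, 18], 0],
  [[0, 0, 8], 0],
  [[0, 0, 3], 0],
  [[0, 0, 2], 0],
  [[0, 0, 1], 0],
  [[0, 0, 0], 0],
  [[0, 0, 0], 0],
])

```text
clock: 8.75
ee_pos: [0.4667, 0.3343, 0.0088]
tcp_rot: [0.0, -0.102, 0.995, 0.0]
force: [0.1, -0.4, -0.7]
width: 0.577
```

Emit:
drive_tool([
  [[0, 0, 0], 0],
  [[0, 0, 0], 0],
  [[0, 0, 0], 0],
  [[0, 0, -3], 0],
  [[0, 0, -10], 0],
  [[0, 0, -25], 0],
  [[0, 0, -30], 0],
  [[0, 0, -30], 0],
], jaw=64)

```text
clock: 9.55
ee_pos: [0.4663, 0.3339, 0.1079]
tcp_rot: [0.0, -0.102, 0.995, -0.0]
force: [0.9, 0.1, 0.1]
width: 0.752
```

```bash
python3 plan.py .5605 .1475 .12 101.7; python3 - <<'E'
from h import *
p=env.get_image("wrist"); cv2.imwrite("pics/w3.png",p["color"])
for r in env.trace(p,"square_a"):
    if np.hypot(*(toz(p,[r["uv"]],.02)[0]-[.466,.334]))<.02: print("sq",fit([(p,r["pixels"])],"square_a",(.4664,.334,.205),.008))
r=env.trace(p,"gauge_low")
E
```

```text
t 9.55 pos [466.3 333.9 107.9] psi 101.7 tilt 0.0 F [0.9 0.1 0.1] w 64.2 q [-0.76  0.49  0.11  1.89 -0.07  0.76  1.16]
shift_before_turn [ -54.4 -201.7  -12.1] turn -0.0 shift_after_turn [ -54.4 -201.7  -12.1]
sq (array([0.46755095, 0.3349002 , 0.20305185]), np.float64(0.023330074516488608))
```

View pics/w3.png

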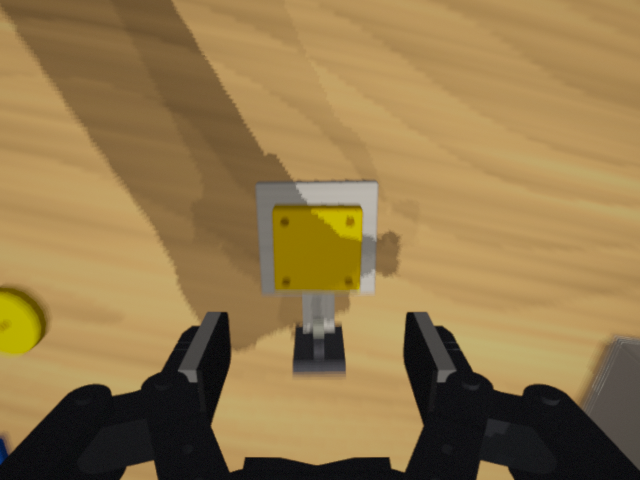

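Emit:
drive_tool([
  [[-9, -34, -2], 0],
  [[-9, -34, -2], 0],
  [[-9, -34, -2], 0],
  [[-9, -33, -2], 0],
  [[-9, -33, -2], 0],
  [[-9, -33, -2], 0],
  [[0, 0, 0], 0],
  [[0, 0, 0], 0],
])

```text
clock: 10.5
ee_pos: [0.5597, 0.1471, 0.1176]
tcp_rot: [-0.001, -0.101, 0.995, -0.0]
force: [-0.6, 0.7, -0.4]
width: 0.748
```

```bash
python3 plan.py .5603 .1472 -.0005 101.7; python3 - <<'E'
from h import *
p=env.get_image("wrist")
for r in env.trace(p,"disc_a"):
    print(r["confidence"],r["uv"],fit([(p,r["pixels"])],"disc_a",(.56,.147,0)))
E
```

```text
t 10.5 pos [559.7 147.1 117.6] psi 101.6 tilt 0.09 F [-0.6  0.7 -0.4] w 63.9 q [-0.42  0.49  0.14  1.88 -0.09  0.78  1.54]
shift_before_turn [ -0.8  -0.  118.1] turn -0.002 shift_after_turn [ -0.8  -0.  118.1]
0.88 [313.4, 235.4] (array([0.56124688, 0.14767524, 0.1231425 ]), np.float64(0.053827582772700944))
```

Emit:
drive_tool([
  [[-1, 0, 30], 0],
  [[0, 0, 32], 0],
  [[0, 0, 30], 0],
  [[0, 0, 15], 0],
  [[0, 0, 6], 0],
  [[0, 0, 3], 0],
  [[0, 0, 2], 0],
  [[0, 0, 0], 0],
])

```text
clock: 11.4
ee_pos: [0.5617, 0.1487, 0.0012]
tcp_rot: [0.001, -0.102, 0.995, 0.0]
force: [0.6, 1.2, -0.7]
width: 0.75
```

Emit:
drive_tool([
  [[0, 0, 0], 0],
  [[0, 0, 0], 0],
  [[0, 0, 0], 0],
  [[0, 0, 0], 0],
  [[0, 0, 0], 0],
  [[0, 0, 0], 0],
  [[0, 0, 0], 0],
  [[0, 0, 0], 0],
], jaw=36)

```text
clock: 12.2
ee_pos: [0.5617, 0.1486, 0.0015]
tcp_rot: [0.001, -0.102, 0.995, 0.0]
force: [-1.5, -0.2, 5.2]
width: 0.518
```

```bash
python3 plan.py .4668 .3342 .065 101.7
```

```text
t 12.2 pos [561.7 148.6   1.5] psi 101.7 tilt 0.09 F [-1.5 -0.2  5.2] w 44.2 q [-0.4   0.67  0.11  1.9  -0.13  0.57  1.57]
shift_before_turn [ 55.2 201.  -63.5] turn -0.0 shift_after_turn [ 55.2 201.  -63.5]
```

Emit:
drive_tool([
  [[0, 0, -10], 0],
  [[0, 0, -25], 0],
  [[0, 0, -29], 0],
  [[11, 40, 0], 0],
  [[11, 40, 0], 0],
  [[11, 40, 0], 0],
  [[11, 40, 0], 0],
  [[11, 41, 0], 0],
])

```text
clock: 13.0
ee_pos: [0.4657, 0.3354, 0.0651]
tcp_rot: [0.0, -0.102, 0.995, 0.0]
force: [0.5, 1.2, 0.1]
width: 0.524
```

Emit:
drive_tool([
  [[0, 0, 0], 0],
  [[0, 0, 0], 0],
  [[0, 0, 0], 0],
  [[0, 0, 0], 0],
  [[0, 0, 0], 0],
  [[0, 0, 0], 0],
  [[0, 0, 0], 0],
  [[0, 0, 0], 0],
])

```text
clock: 13.8
ee_pos: [0.4665, 0.3338, 0.0643]
tcp_rot: [-0.0, -0.102, 0.995, -0.0]
force: [0.9, -0.1, 0.7]
width: 0.523
```

```bash
python3 plan.py .4668 .3342 .0235 101.7; python3 - <<'E'
from h import *
p=env.get_image("wrist"); im=p["color"]
z=env.state()["ee_pos"][2]-.001
for r in env.trace(p,"disc_a")[:2]:
    print(r["confidence"],r["uv"],fit([(p,r["pixels"])],"disc_a",(.4668,.3342,0),z))
c,s=np.cos(.205),np.sin(.205)
P=np.array([[a,b,.008] for a,b in((-.035,-.035),(.035,-.035),(.035,.035),(-.035,.035))])
W=np.c_[.4664+c*P[:,0]-s*P[:,1],.3339+s*P[:,0]+c*P[:,1],P[:,2]]
cv2.polylines(im,[proj(p,W).round().astype(np.int32)],1,(0,0,255),1)
cv2.imwrite("pics/w4.png",im)
E
```

```text
t 13.8 pos [466.5 333.8  64.3] psi 101.7 tilt 0.0 F [ 0.9 -0.1  0.7] w 44.7 q [-0.77  0.56  0.12  1.91 -0.1   0.67  1.19]
shift_before_turn [-0.4  0.3 40.8] turn -0.0 shift_after_turn [-0.4  0.3 40.8]
0.74 [318.1, 332.0] (array([0.46606241, 0.33407372, 0.20035257]), np.float64(0.05666312941457585))
```

View pics/w4.png

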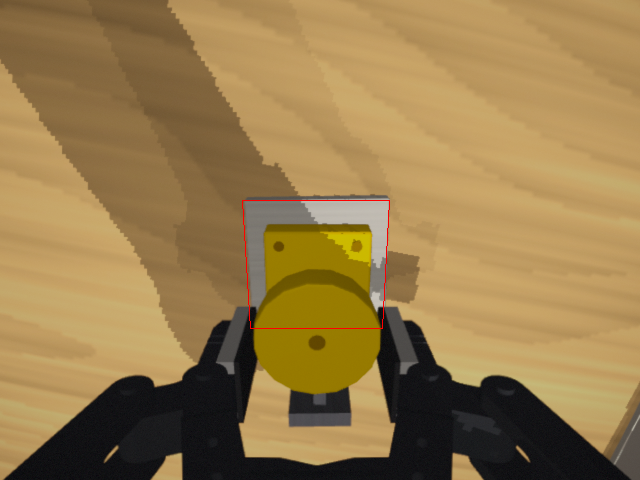

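The disc sits centred in the jaws (dot at 317,342) and the foot outline agrees. Placing it.

Emit:
drive_tool([
  [[-0.4, 0.3, 14], 0],
  [[0, 0, 12], 0],
  [[0, 0, 8], 0],
  [[0, 0, 3], 0],
  [[0, 0, 2], 0],
  [[0, 0, 1], 0],
  [[0, 0, 0], 0],
  [[0, 0, 0], 0],
])

```text
clock: 14.7
ee_pos: [0.467, 0.3346, 0.0246]
tcp_rot: [0.0, -0.102, 0.995, 0.0]
force: [-0.1, -0.5, -0.3]
width: 0.522
```

Emit:
drive_tool([
  [[0, 0, 0], 0],
  [[0, 0, 0], 0],
  [[0, 0, 0], 0],
  [[0, 0, -3], 0],
  [[0, 0, -10], 0],
  [[0, 0, -25], 0],
  [[0, 0, -30], 0],
  [[0, 0, -30], 0],
], jaw=64)

```text
clock: 15.5
ee_pos: [0.4667, 0.3344, 0.124]
tcp_rot: [0.0, -0.102, 0.995, 0.0]
force: [0.3, 0.5, 0.0]
width: 0.75
```

```bash
python3 plan.py .5473 .0082 .13 90; python3 - <<'E'
from h import *
p=env.get_image("wrist"); cv2.imwrite("pics/w5.png",p["color"])
for n,z in(("disc_a",.022),("square_a",.008)):
  for r in env.trace(p,n):
    if np.hypot(*(toz(p,[r["uv"]],.025)[0]-[.466,.334]))<.025: print(n,r["confidence"],fit([(p,r["pixels"])],n,(.4668,.3342,.205),z))
E
```

```text
t 15.5 pos [466.7 334.4 124. ] psi 101.7 tilt 0.01 F [0.3 0.5 0. ] w 64.0 q [-0.79  0.47  0.14  1.89 -0.09  0.79  1.17]
shift_before_turn [ -12.9 -335.7   -6. ] turn 0.204 shift_after_turn [ -80.6 -326.2   -6. ]
disc_a 0.8 (array([0.46605852, 0.33504613, 0.34633532]), np.float64(0.04073971417780431))
square_a 0.91 (array([0.46743261, 0.33494714, 0.19517371]), np.float64(0.7117663824230285))
```

View pics/w5.png

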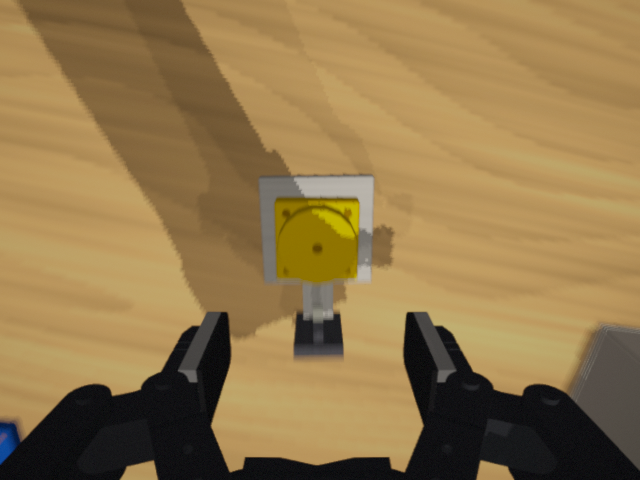

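The low pack is good: the disc is centred on the plate at (317,248). Next is sqB.

Emit:
drive_tool([
  [[0, 0, 0], 0.1],
  [[0, 0, -6], 0.1],
  [[-9, -36, 0], 0],
  [[-9, -36, 0], 0],
  [[-9, -36, 0], 0],
  [[-9, -36, 0], 0],
  [[-9, -36, 0], 0],
  [[-9, -36, 0], 0],
])

```text
clock: 16.45
ee_pos: [0.5211, 0.1171, 0.1276]
tcp_rot: [-0.001, -0.002, 1.0, -0.0]
force: [1.3, 0.4, -0.3]
width: 0.747
```

Emit:
drive_tool([
  [[-9, -37, 0], 0],
  [[-9, -37, 0], 0],
  [[-9, -36, 0], 0],
  [[0, 0, 0], 0],
  [[0, 0, 0], 0],
  [[0, 0, 0], 0],
  [[0, 0, 0], 0],
  [[0, 0, 0], 0],
])

```text
clock: 17.25
ee_pos: [0.5488, 0.0101, 0.1282]
tcp_rot: [-0.0, -0.003, 1.0, 0.0]
force: [-0.1, 0.4, -0.2]
width: 0.753
```

```bash
cat > look.py <<'E'
import sys
from h import *
n,x,y,yaw,z=sys.argv[1],*map(float,sys.argv[2:6])
p=env.get_image("wrist")
for r in env.trace(p,n):
    if np.hypot(*(toz(p,[r["uv"]],z+.01)[0]-[x,y]))<.025:
        q,f=fit([(p,r["pixels"])],n,(x,y,yaw),z); print(n,round(r["confidence"],2),q.round(4),round(f,3))
if len(sys.argv)>6: cv2.imwrite(sys.argv[6],p["color"])
E
python3 look.py square_a .5473 .0082 0 0; python3 plan.py .5473 .0082 0 90
```

```text
square_a 0.83 [ 0.5464  0.009  -0.0008] 0.024
t 17.35 pos [549.    9.6 128.3] psi 90.3 tilt 0.01 F [-0.2 -0.1  0.6] w 63.9 q [-0.28  0.43  0.26  1.95 -0.15  0.78  1.64]
shift_before_turn [  1.7  -1.4 128.3] turn 0.006 shift_after_turn [  1.7  -1.5 128.3]
```

Emit:
drive_tool([
  [[2, -1, 30], 0.005],
  [[0, 0, 35], 0],
  [[0, 0, 30], 0],
  [[0, 0, 20], 0],
  [[0, 0, 8], 0],
  [[0, 0, 3], 0],
  [[0, 0, 1], 0],
  [[0, 0, 0], 0],
])

```text
clock: 18.15
ee_pos: [0.5479, 0.0079, 0.0023]
tcp_rot: [0.001, 0.0, 1.0, 0.0]
force: [-0.5, 0.1, 0.4]
width: 0.751
```

Emit:
drive_tool([
  [[0, 0, 0], 0],
  [[0, 0, 0], 0],
  [[0, 0, 0], 0],
  [[0, 0, 0], 0],
  [[0, 0, 0], 0],
  [[0, 0, 0], 0],
  [[0, 0, 0], 0],
  [[0, 0, 0], 0],
], jaw=40)

```text
clock: 18.95
ee_pos: [0.5479, 0.0079, 0.0025]
tcp_rot: [0.001, 0.0, 1.0, 0.0]
force: [-1.3, -1.4, 5.7]
width: 0.571
```

```bash
python3 plan.py .5148 -.3446 .08 92.5
```

```text
t 18.95 pos [547.9   7.9   2.5] psi 90.0 tilt 0.11 F [-1.3 -1.4  5.7] w 48.8 q [-0.23  0.64  0.19  1.99 -0.23  0.53  1.7 ]
shift_before_turn [  32.7 -352.5  -77.7] turn -0.044 shift_after_turn [  48.3 -350.7  -77.7]
```

Emit:
drive_tool([
  [[0, 0, -10], 0],
  [[0, 0, -33], -0.045],
  [[0, 0, -35], 0],
  [[5, -39, 0], 0],
  [[5, -39, 0], 0],
  [[5, -39, 0], 0],
  [[5, -39, 0], 0],
  [[5, -39, 0], 0],
])

```text
clock: 19.75
ee_pos: [0.5305, -0.1897, 0.0801]
tcp_rot: [0.0, -0.022, 1.0, -0.0]
force: [0.6, 1.6, -0.7]
width: 0.573
```

Emit:
drive_tool([
  [[6, -39, 0], 0],
  [[6, -39, 0], 0],
  [[6, -39, 0], 0],
  [[5, -39, 0], 0],
  [[0, 0, 0], 0],
  [[0, 0, 0], 0],
  [[0, 0, 0], 0],
  [[0, 0, 0], 0],
])

```text
clock: 20.55
ee_pos: [0.5152, -0.3432, 0.0794]
tcp_rot: [0.0, -0.023, 1.0, 0.0]
force: [-0.1, 0.4, -0.8]
width: 0.574
```

```bash
python3 plan.py .5148 -.3446 .0105 92.6; python3 - <<'E'
from h import *
p=env.get_image("wrist"); im=p["color"]
for r in env.trace(p,"square_a")[:2]:
    print(r["confidence"],r["uv"],fit([(p,r["pixels"])],"square_a",(.5148,-.3446,.045),env.state()["ee_pos"][2]-.0025))
c,s=np.cos(.045),np.sin(.045)
P=np.array([[a,b,.008] for a,b in((-.035,-.035),(.035,-.035),(.035,.035),(-.035,.035))])
W=np.c_[.5148+c*P[:,0]-s*P[:,1],-.3446+s*P[:,0]+c*P[:,1],P[:,2]]
cv2.polylines(im,[proj(p,W).round().astype(np.int32)],1,(0,0,255),1)
cv2.imwrite("pics/w6.png",im)
E
```

```text
t 20.55 pos [ 515.2 -343.2   79.4] psi 92.7 tilt 0.05 F [-0.1  0.4 -0.8] w 49.0 q [ 0.35  0.61  0.24  1.8  -0.2   0.76  2.32]
shift_before_turn [ 0.5 -1.5 68.9] turn 0.001 shift_after_turn [ 0.5 -1.5 68.9]
0.78 [316.6, 326.5] (array([ 0.51445862, -0.34294548,  0.04748284]), np.float64(0.03644204256841066))
0.56 [605.2, 334.8] (array([ 0.5148, -0.3446,  0.045 ]), np.float64(1.0))
```

View pics/w6.png

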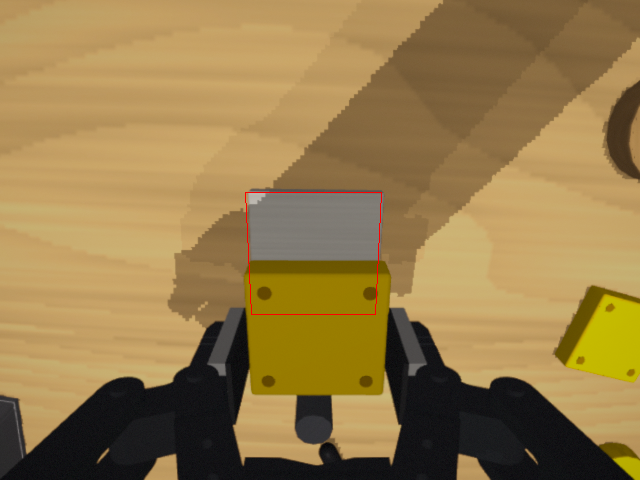

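Emit:
drive_tool([
  [[0, -1, 25], 0],
  [[0, 0, 25], 0],
  [[0, 0, 11], 0],
  [[0, 0, 4], 0],
  [[0, 0, 2], 0],
  [[0, 0, 1], 0],
  [[0, 0, 0], 0],
  [[0, 0, 0], 0],
])

```text
clock: 21.45
ee_pos: [0.5151, -0.3463, 0.0121]
tcp_rot: [0.001, -0.022, 1.0, -0.0]
force: [-0.1, 0.8, -0.2]
width: 0.576
```

Emit:
drive_tool([
  [[0, 0, 0], 0],
  [[0, 0, 0], 0],
  [[0, 0, 0], 0],
  [[0, 0, -3], 0],
  [[0, 0, -10], 0],
  [[0, 0, -25], 0],
  [[0, 0, -35], 0],
  [[0, 0, -40], 0],
], jaw=64)

```text
clock: 22.25
ee_pos: [0.514, -0.3457, 0.1254]
tcp_rot: [-0.001, -0.022, 1.0, 0.0]
force: [0.2, -0.7, -0.2]
width: 0.747
```

```bash
python3 look.py square_a .5148 -.3445 .045 .008; python3 plan.py .5575 -.164 .13 76.5
```

```text
square_a 0.94 [ 0.5136 -0.3457  0.052 ] 0.027
t 22.35 pos [ 517.9 -348.5  131. ] psi 92.5 tilt 0.65 F [0.8 0.2 0.6] w 63.8 q [ 0.34  0.54  0.26  1.77 -0.18  0.85  2.3 ]
shift_before_turn [-47.6 182.6   0.3] turn 0.279 shift_after_turn [  4.6 188.6   0.3]
```

Emit:
drive_tool([
  [[0, 0, 0], 0.14],
  [[0, 0, 0], 0.14],
  [[1, 38, 0], 0],
  [[1, 38, 0], 0],
  [[1, 38, 0], 0],
  [[1, 38, 0], 0],
  [[1, 37, 0], 0],
  [[0, 0, 0], 0],
])

```text
clock: 23.15
ee_pos: [0.5555, -0.154, 0.1243]
tcp_rot: [-0.0, 0.113, 0.994, 0.002]
force: [0.9, 0.7, 0.0]
width: 0.749
```

Emit:
drive_tool([
  [[0, 0, 0], 0],
  [[0, 0, 0], 0],
  [[0, 0, 0], 0],
  [[0, 0, 0], 0],
  [[0, 0, 0], 0],
  [[0, 0, 0], 0],
  [[0, 0, 0], 0],
  [[0, 0, 0], 0],
])

```text
clock: 23.95
ee_pos: [0.5539, -0.1611, 0.1243]
tcp_rot: [-0.0, 0.118, 0.993, 0.0]
force: [0.2, 0.6, 0.7]
width: 0.752
```

```bash
python3 look.py square_a .5575 -.164 -.235 .0; python3 plan.py .5572 -.164 .0 76.5
```

```text
square_a 0.56 [ 0.5577 -0.163  -0.2321] 0.029
t 24.05 pos [ 554.  -161.1  124.3] psi 76.5 tilt 0.0 F [0.3 0.1 0.5] w 64.0 q [-0.02  0.49  0.31  1.89 -0.2   0.8   1.74]
shift_before_turn [ -3.8  -2.1 124.3] turn -0.0 shift_after_turn [ -3.8  -2.1 124.3]
```

Emit:
drive_tool([
  [[-4, -1.5, 30], 0],
  [[0, 0, 35], 0],
  [[0, 0, 30], 0],
  [[0, 0, 17], 0],
  [[0, 0, 7], 0],
  [[0, 0, 3], 0],
  [[0, 0, 1], 0],
  [[0, 0, 0], 0],
])

```text
clock: 24.85
ee_pos: [0.5584, -0.1637, 0.0024]
tcp_rot: [0.001, 0.118, 0.993, -0.0]
force: [-0.6, -0.3, 0.1]
width: 0.75
```

Emit:
drive_tool([
  [[0, 0, 0], 0],
  [[0, 0, 0], 0],
  [[0, 0, 0], 0],
  [[0, 0, 0], 0],
  [[0, 0, 0], 0],
  [[0, 0, 0], 0],
  [[0, 0, 0], 0],
  [[0, 0, 0], 0],
], jaw=40)

```text
clock: 25.65
ee_pos: [0.5583, -0.1636, 0.0025]
tcp_rot: [0.001, 0.118, 0.993, 0.0]
force: [-1.7, 0.2, 6.2]
width: 0.577
```

```bash
python3 plan.py .5146 -.345 .08 92.6
```

```text
t 25.65 pos [ 558.3 -163.6    2.5] psi 76.5 tilt 0.11 F [-1.7  0.2  6.2] w 49.3 q [ 0.04  0.68  0.24  1.91 -0.28  0.58  1.8 ]
shift_before_turn [  -0.  -186.5  -77.5] turn -0.281 shift_after_turn [  51.8 -179.2  -77.5]
```

Emit:
drive_tool([
  [[0, 0, -10], 0],
  [[0, 0, -33], -0.14],
  [[0, 0, -35], -0.14],
  [[10, -36, 0], 0],
  [[10, -36, 0], 0],
  [[10, -36, 0], 0],
  [[10, -36, 0], 0],
  [[11, -35, 0], 0],
])

```text
clock: 26.45
ee_pos: [0.5141, -0.3461, 0.0801]
tcp_rot: [0.0, -0.022, 1.0, -0.0]
force: [0.8, 0.1, -0.6]
width: 0.575
```

Emit:
drive_tool([
  [[0, 0, 0], 0],
  [[0, 0, 0], 0],
  [[0, 0, 0], 0],
  [[0, 0, 0], 0],
  [[0, 0, 0], 0],
  [[0, 0, 0], 0],
  [[0, 0, 0], 0],
  [[0, 0, 0], 0],
])

```text
clock: 27.25
ee_pos: [0.5145, -0.3443, 0.0792]
tcp_rot: [-0.0, -0.022, 1.0, 0.0]
force: [0.3, 0.5, -0.6]
width: 0.577
```

```bash
python3 plan.py .5148 -.3448 .0255 92.6;  python3 look.py square_a .5148 -.3448 .045 .077
```

```text
t 27.25 pos [ 514.5 -344.3   79.2] psi 92.6 tilt 0.01 F [ 0.3  0.5 -0.6] w 49.3 q [ 0.37  0.6   0.22  1.8  -0.18  0.76  2.3 ]
shift_before_turn [-0.3 -0.5 53.7] turn -0.001 shift_after_turn [-0.3 -0.5 53.7]
square_a 0.6 [ 0.5142 -0.3438  0.0508] 0.031
```

Emit:
drive_tool([
  [[0, -0.5, 20], 0],
  [[0, 0, 18], 0],
  [[0, 0, 9], 0],
  [[0, 0, 4], 0],
  [[0, 0, 2], 0],
  [[0, 0, 1], 0],
  [[0, 0, 0], 0],
  [[0, 0, 0], 0],
])

```text
clock: 28.15
ee_pos: [0.5148, -0.3452, 0.0259]
tcp_rot: [0.0, -0.022, 1.0, -0.0]
force: [-0.7, 0.1, -1.5]
width: 0.575
```

Emit:
drive_tool([
  [[0, 0, 0], 0],
  [[0, 0, 0], 0],
  [[0, 0, 0], 0],
  [[0, 0, -3], 0],
  [[0, 0, -10], 0],
  [[0, 0, -25], 0],
  [[0, 0, -30], 0],
  [[0, 0, -30], 0],
], jaw=64)

```text
clock: 28.95
ee_pos: [0.5144, -0.3451, 0.125]
tcp_rot: [0.0, -0.022, 1.0, -0.0]
force: [-0.3, -0.6, 0.6]
width: 0.747
```

```bash
python3 look.py square_a .5148 -.3445 .045 .022 pics/w7.png; python3 plan.py .669 -.1312 .13 92.6
```

```text
square_a 0.75 [ 0.5142 -0.3448  0.046 ] 0.023
t 29.05 pos [ 517.1 -346.9  128.7] psi 92.5 tilt 0.53 F [ 0.9 -0.2  0.7] w 64.1 q [ 0.36  0.54  0.24  1.77 -0.16  0.84  2.29]
shift_before_turn [-161.2  208.8   -1. ] turn -0.001 shift_after_turn [-161.5  208.6   -1. ]
```

View pics/w7.png

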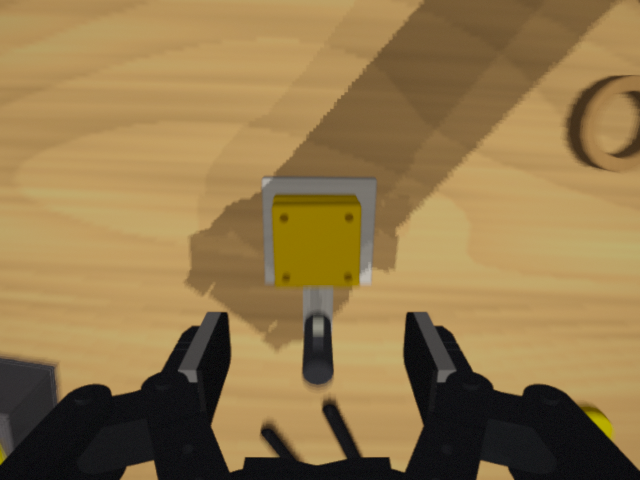

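Both plates are stacked squarely on the tall foot. Next is disc B.

Emit:
drive_tool([
  [[-23, 29, 0], 0],
  [[-23, 29, 0], 0],
  [[-23, 29, 0], 0],
  [[-23, 30, 0], 0],
  [[-23, 30, 0], 0],
  [[-23, 30, 0], 0],
  [[-23, 30, 0], 0],
  [[0, 0, 0], 0],
])

```text
clock: 29.85
ee_pos: [0.6691, -0.123, 0.1229]
tcp_rot: [0.001, -0.027, 1.0, 0.002]
force: [0.4, 0.2, -0.7]
width: 0.749
```

Emit:
drive_tool([
  [[0, 0, 0], 0],
  [[0, 0, 0], 0],
  [[0, 0, 0], 0],
  [[0, 0, 0], 0],
  [[0, 0, 0], 0],
  [[0, 0, 0], 0],
  [[0, 0, 0], 0],
  [[0, 0, 0], 0],
])

```text
clock: 30.65
ee_pos: [0.6662, -0.1312, 0.1233]
tcp_rot: [0.0, -0.022, 1.0, 0.0]
force: [0.4, 0.1, -0.3]
width: 0.749
```

```bash
python3 look.py disc_a .669 -.1312 0 0; python3 plan.py .669 -.1312 .0 92.6
```

```text
disc_a 0.77 [ 0.6696 -0.1306  0.2286] 0.043
t 30.75 pos [ 666.2 -131.1  123.3] psi 92.5 tilt 0.0 F [0.2 0.1 1.3] w 63.9 q [-0.    0.63  0.21  1.62 -0.16  0.91  1.88]
shift_before_turn [ -2.8  -0.3 123.3] turn -0.001 shift_after_turn [ -2.8  -0.3 123.3]
```

Emit:
drive_tool([
  [[-3, 0.3, 30], 0],
  [[0, 0, 35], 0],
  [[0, 0, 30], 0],
  [[0, 0, 17], 0],
  [[0, 0, 6], 0],
  [[0, 0, 3], 0],
  [[0, 0, 1], 0],
  [[0, 0, 0], 0],
])

```text
clock: 31.55
ee_pos: [0.6702, -0.1309, 0.0027]
tcp_rot: [0.001, -0.022, 1.0, -0.0]
force: [0.1, 0.2, -0.4]
width: 0.753
```

Emit:
drive_tool([
  [[0, 0, 0], 0],
  [[0, 0, 0], 0],
  [[0, 0, 0], 0],
  [[0, 0, 0], 0],
  [[0, 0, 0], 0],
  [[0, 0, 0], 0],
  [[0, 0, 0], 0],
  [[0, 0, 0], 0],
], jaw=36)

```text
clock: 32.35
ee_pos: [0.67, -0.1308, 0.0027]
tcp_rot: [0.001, -0.022, 1.0, -0.0]
force: [-1.9, 0.6, 6.5]
width: 0.515
```

```bash
python3 plan.py .5146 -.3448 .11 92.6
```

```text
t 32.35 pos [ 670.  -130.8    2.7] psi 92.5 tilt 0.1 F [-1.9  0.6  6.5] w 44.0 q [ 0.02  0.8   0.18  1.64 -0.2   0.72  1.91]
shift_before_turn [ 164.5 -206.9 -107.5] turn -0.001 shift_after_turn [ 164.7 -206.7 -107.5]
```

Emit:
drive_tool([
  [[0, 0, -10], 0],
  [[0, 0, -30], 0],
  [[0, 0, -34], 0],
  [[0, 0, -33], 0],
  [[20, -26, 0], 0],
  [[20, -26, 0], 0],
  [[20, -26, 0], 0],
  [[20, -26, 0], 0],
])

```text
clock: 33.15
ee_pos: [0.593, -0.239, 0.109]
tcp_rot: [0.0, -0.022, 1.0, -0.0]
force: [0.4, -0.3, -0.9]
width: 0.523
```

Emit:
drive_tool([
  [[21, -26, 0], 0],
  [[21, -26, 0], 0],
  [[21, -26, 0], 0],
  [[22, -25, 0], 0],
  [[0, 0, 0], 0],
  [[0, 0, 15], 0],
  [[0, 0, 15], 0],
  [[0, 0, 0], 0],
])

```text
clock: 33.95
ee_pos: [0.5126, -0.3419, 0.075]
tcp_rot: [-0.002, -0.023, 1.0, 0.002]
force: [-0.8, 0.2, -1.1]
width: 0.52
```

Emit:
drive_tool([
  [[0, 0, 0], 0],
  [[0, 0, 0], 0],
  [[0, 0, 0], 0],
  [[0, 0, 0], 0],
  [[0, 0, 0], 0],
  [[0, 0, 0], 0],
  [[0, 0, 0], 0],
  [[0, 0, 0], 0],
])

```text
clock: 34.75
ee_pos: [0.5134, -0.3448, 0.0783]
tcp_rot: [0.0, -0.022, 1.0, 0.0]
force: [0.6, -0.7, -0.7]
width: 0.52
```

```bash
python3 look.py disc_a .5146 -.3448 0 .077 pics/w8.png;  python3 plan.py .5146 -.3448 .0395 92.6
```

```text
disc_a 0.78 [ 0.5129 -0.3445  0.0913] 0.056
t 34.85 pos [ 513.5 -344.8   78.3] psi 92.5 tilt 0.01 F [ 0.3 -0.2  0.4] w 44.4 q [ 0.37  0.6   0.22  1.8  -0.18  0.76  2.3 ]
shift_before_turn [-1.1 -0.  38.8] turn -0.001 shift_after_turn [-1.1 -0.  38.8]
```

View pics/w8.png

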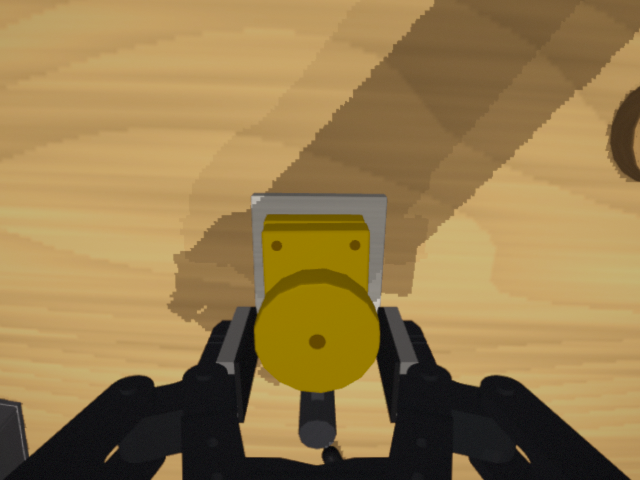

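Emit:
drive_tool([
  [[-1, 0, 14], 0],
  [[0, 0, 12], 0],
  [[0, 0, 7], 0],
  [[0, 0, 3], 0],
  [[0, 0, 2], 0],
  [[0, 0, 1], 0],
  [[0, 0, 0], 0],
  [[0, 0, 0], 0],
])

```text
clock: 35.65
ee_pos: [0.5147, -0.3449, 0.0397]
tcp_rot: [0.0, -0.022, 1.0, -0.0]
force: [-1.0, 0.0, 0.7]
width: 0.518
```

Emit:
drive_tool([
  [[0, 0, 0], 0],
  [[0, 0, 0], 0],
  [[0, 0, 0], 0],
  [[0, 0, -3], 0],
  [[0, 0, -10], 0],
  [[0, 0, -25], 0],
  [[0, 0, -30], 0],
  [[0, 0, -30], 0],
], jaw=64)

```text
clock: 36.45
ee_pos: [0.5144, -0.3448, 0.139]
tcp_rot: [0.0, -0.022, 1.0, -0.0]
force: [1.3, -0.2, -1.3]
width: 0.747
```

Emit:
drive_tool([
  [[0, 0, -20], 0],
  [[0, 0, -20], 0],
  [[0, 0, 0], 0],
  [[0, 0, 0], 0],
  [[0, 0, 0], 0],
  [[0, 0, 0], 0],
  [[0, 0, 0], 0],
  [[0, 0, 0], 0],
])

```text
clock: 37.25
ee_pos: [0.5142, -0.3446, 0.1767]
tcp_rot: [-0.0, -0.022, 1.0, 0.0]
force: [0.2, 1.2, -0.2]
width: 0.749
```

```bash
python3 look.py disc_a .5146 -.3448 0 .036 pics/w9.png; python3 plan.py .5 -.3448 .0395 92.6; python3 - <<'E'
from h import *
A=env.get_image("scene");B=env.get_image("side")
for g,z,w in (((.5146,-.3448),.036,"tall"),((.4666,.334),.022,"low")):
    v=[]
    for p in (A,B):
        u=proj(p,[[*g,z+.007]])[0]
        T=[r for r in env.trace(p,"disc_a") if np.hypot(*(r["uv"]-u))<12]
        if T: q,f=fit([(p,T[0]["pixels"])],"disc_a",(*g,0),z); print(w,"disc",q[:2].round(4),round(f,3))
t=[]
for p in (A,B):
    for g in ((.53,-.345,.03),(.475,.334,.03)):
        x,y=proj(p,[g])[0].astype(int)-32
        t.append(cv2.resize(p["color"][y:y+64,x:x+64],(300,300),interpolation=cv2.INTER_CUBIC))
cv2.imwrite("pics/end.png",np.vstack([np.hstack(t[:2]),np.hstack(t[2:])]))
E
```

```text
disc_a 0.95 [ 0.5142 -0.3442  0.3236] 0.033
t 37.35 pos [ 514.3 -344.7  176.9] psi 92.5 tilt 0.03 F [ 0.3  1.1 -0.7] w 64.1 q [ 0.35  0.48  0.25  1.74 -0.14  0.94  2.27]
shift_before_turn [ 14.3   0.5 137.4] turn -0.001 shift_after_turn [ 14.3   0.5 137.4]
tall disc [ 0.5139 -0.3449] 0.099
tall disc [ 0.5148 -0.3452] 0.059
low disc [0.4664 0.334 ] 0.069
low disc [0.4665 0.3364] 0.106
```

View pics/end.png

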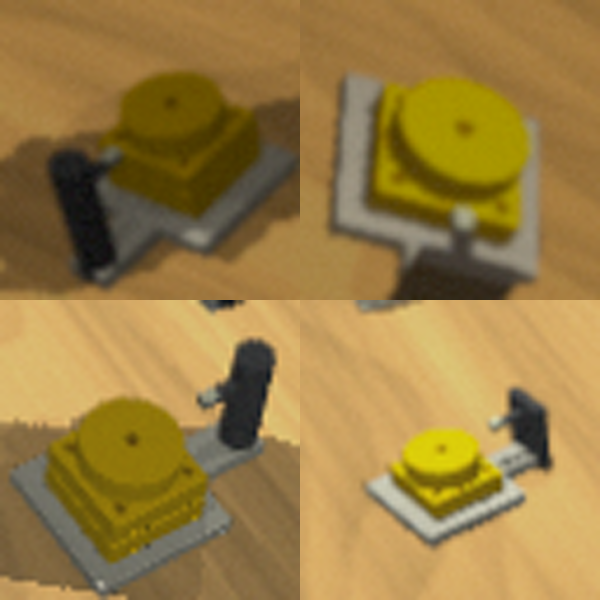

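View pics/w9.png

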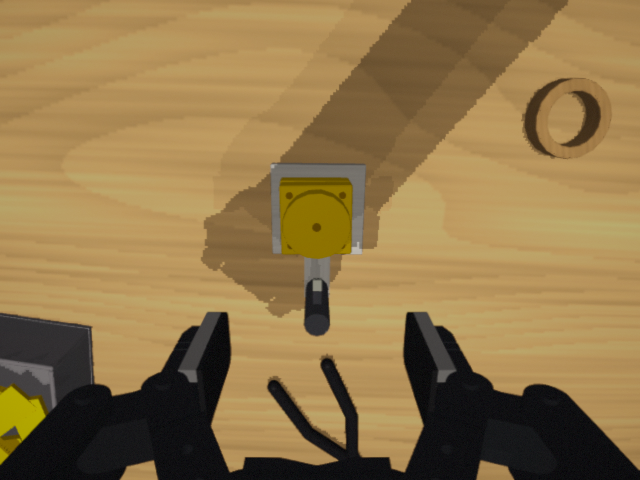

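Both packs look complete: two plates and a disc on the tall stand, one plate and a disc on the low one, all flat and centred. Handing in.

```bash
python3 -c "
from station import env
print(env.sign_off())"
```

```text
the job is handed in; nothing more can be done
None
```

Both spacer packs are built and the job is handed in, at about 37 s on the robot's clock. The tall stand has two yellow squares with a disc on top, and the low stand has one square with a disc. I left the gear, ring, bar and the purple and blue look-alikes alone.

- **Position:** in the last checks the discs sat within about 2.5 mm of the foot centres, and the plates within about 2 mm and 0.01 rad. The side camera put the low disc 2.5 mm off and the scene camera put it almost exactly on centre; both are well inside the 12 mm limit.
- **Height:** I did not measure it. I judged it from the number of layers and from the pictures, where the pieces lie flat.
- **Bystanders:** I did not re-measure the gear, ring and bar afterwards. The arm never worked in contact with them, and the wrist force readings after each move stayed below about 7 N.

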